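# Square a cam plate into its corner locator and latch it

### The job

Push the large cam plate along the table, without picking it up, until it sits flush against both bars of the steel corner locator, its long edge along the back fence and a short edge against the side stop. Then, with the plate home, push the locator's swinging latch arm by its peg all the way round until it lies fully across the plate's near side. Leave everything else on the bench where it is, and finish with the robot clear.

Things in the scene. Friction and masses are not known exactly. Their poses are not given: they have to be found in the camera images.
- cam_plate: The large cam plate: a loose flat aluminium block, 100 mm along its own x, 120 mm along its own y, 25 mm high, 0.4 to 0.8 kg, dark cam tracks and a brass disc on top. Too wide to pinch. Origin at the centre of its underside, z up. It slides on the table under a few newtons. It starts with its own x within 0.35 rad of the locator's x.
- locator: Fixed steel corner of two bars 20 mm wide, 30 mm high. Origin at table height in the inner corner. Back fence (long bar): stop face x = 0 in its own frame, facing own -x (to the robot), y from -220 to +20 mm. Side stop (short bar): stop face y = 0, facing own -y, x from -90 to 0 mm. The plate belongs in the quarter x < 0, y < 0.
- home (a point): Where the plate's origin lies when it is home: a point at table height at x = -50, y = -60 mm in the locator's frame; the plate's axes are then parallel to the locator's (either way round).
- latch_pivot (a point): The latch's upright pivot axis, at table height at x = -113, y = +22 mm in the locator's frame, by the near end of the side stop.
- latch_peg (a point): Centre of the black upright peg on the latch arm's free end: 14 mm diameter, from 20 to 50 mm above the table (the point is 35 mm up), 80 mm from the pivot. The steel arm under it is 14 mm wide, from 10 to 20 mm above the table. Push the peg sideways with the fingertips.
- latch (a joint): Latch arm angle, rad, growing counter-clockwise from above: the arm points from the pivot along 2.618 + q rad from the locator's +x. 0: fully open, outwards; 2.094: shut, at its limit, arm along the locator's -y across the near side of a seated plate, 6 mm clear of it. Starts between 0 and 0.8. Moves under about 1 N at the peg, stays where left.
- small_plate: A bystander on the bench that must stay where it is; not part of the work. Small aluminium cam plate, 50 x 65 x 20 mm, beyond the back fence. Origin at the centre of its underside.
- bobbin_a: A bystander on the bench that must stay where it is; not part of the work. Steel bobbin, 40 mm diameter, 32 mm high, left of the side stop. Origin at the centre of its underside.
- bobbin_b: A bystander on the bench that must stay where it is; not part of the work. Steel bobbin, 40 mm diameter, 32 mm high, beyond the back fence. Origin at the centre of its underside.
- oil_bottle: A bystander on the bench that must stay where it is; not part of the work. Clear oil bottle, 52 mm diameter, 130 mm high, behind the locator. Origin at the centre of its underside.
- screwdriver: A bystander on the bench that must stay where it is; not part of the work. Screwdriver with black handle, 190 mm long, lying to the right. Origin near its middle, x along it.
- wrench: A bystander on the bench that must stay where it is; not part of the work. Steel wrench, 160 mm long, lying to the left. Origin near its middle, x along it.
- needle_cup: A bystander on the bench that must stay where it is; not part of the work. Open steel cup, 70 mm diameter, 70 mm high, to the left of the locator. Origin at the centre of its underside.
There are look-alikes about, which are no part of the job. What is shaped like the cam_plate but brown or purple is not meant.

How it is judged:
By the outcome, as a careful person would: the job done as asked, in the order asked, and still so for the second after the job is handed in, with the robot touching nothing.
It also fails if it takes over 72 s, if anything falls off the work surface, if the arm or the gripper's body presses on something with over 40 N, if the wrist force passes 120 N, or if a joint passes its speed limit or range.

### The arm

A 6-joint arm with a two-finger parallel gripper is mounted at the origin on the work surface. World frame = base frame: x ahead of the robot, y to its left, z up, the work surface at z = 0. Lengths are in mm, angles in rad, forces in N, time in s.
With the tool pointing down it reaches from about 275 to 750 mm from the base axis. Payload 10.2 kg.
Tool frame: the origin (TCP) lies midway between the tips of the shut fingers; the grasp point (between the pads) lies 19 mm behind it; z points along the fingers, y is the direction in which the jaws open and shut (so a half turn about z gives the same grasp; the last joint's range is limited). The gripper opens to 85 mm and grips with 20 to 120 N. Pads are 22 mm wide; open, the fingers measure 114 mm over their backs; the gripper's body (76 mm by 85 mm) begins 54 mm behind the grasp point. The pads swing forward as they close: fully open they stand 13 mm farther back than shut.
Start: joints at [1.06, 0.313, 1.498, -0, 1.331, -0.223], TCP at [149.031, 503.409, 231.294] pointing down, gripper open.
Joint ranges: [-2.94, 2.94], [-0.97, 2.17], [0.19, 2.56], [-1.23, 4.37], [0.02, 3.11], [-2.88, 2.88]. Speed limits (rad/s): [2.39, 2.39, 3.01, 3.14, 3.14, 3.14].

### API

Orientations are given as a unit quaternion [w, x, y, z].
In Python, from rig import sense, optics, ctrl gives the robot as it stands.
- The arm moves only by the tool play_rows, never from a script. Its argument "plan" is a list of rows, each a list of 7 numbers: the shift along the world's x, y, z in mm, then the turn, a rotation vector about the world's x, y, z in rad, then the opening, from -1 (shut) to 1 (fully open), so that 0 is half open. A call has 1 to 5 rows; each row shifts and turns the pose as measured when the row begins; what a row does not reach is not made up. A row lasts 1/12 s, in which the tool goes at most 41.7 mm and 7.16 degrees, less where a joint would pass 70% of its speed; a pose out of reach is approached as far as the arm can. A call is refused whole if a number of a shift passes 41.7 or a number of a turn 0.125, either way. A call with a gripper value outside its range is refused whole. The fingers move at their own pace and stop on an object; "grip_force" is the grip in N (left out, the last holds). Time passes only in rows, so rows that do not move let the fingers close. It gives the time, the measured TCP pose, the force and the opening at its end, in the units of the state.
- sense(): the state, without advancing time (a new reading comes with each control period).
- optics.capture(name): name is "scene" or "top"; returns a dict with "img" (400x640x3 uint8, blue, green, red), "fx", "fy", "cx", "cy" (pixels), "world_to_cam" (4x4, takes a point from world to camera coordinates). Camera axes: x right, y up, looking along -z (the intrinsics and any distortion apply to the point x, -y, -z); pixel columns grow to the right and rows downward; lengths in mm; the calibration is good to about 2 mm. A picture is of the moment at which its call begins. There is no depth.
- ctrl.finish_job(): hands the job in, once; it reports no verdict.
The state is a dict: "time_s": time; "joints": joint angles; "dq": joint speeds; "tau": joint torques, N m; "eef_pos": TCP position; "ee_rot": TCP orientation; "force": force on the tool from outside, world axes, zero at the start; "wrist_torque": the same for the moment, N m; "grip_width": opening from 0.0 (shut) to 1.0 (fully open).
Only numpy, scipy, OpenCV 4.12 (cv2) and the standard library are available. Lean on these libraries where they do the work, as an engineer would, in place of code of your own. Each camera call takes 0.05 s, during which the arm holds its last target. There are 200 camera calls.

## Working session

There is one attempt and no reset: what is moved stays moved. The work goes in short steps, Python scripts to look and compute and a tool call to move; the robot and the scene stay as the last step left them, time stands still between calls to the robot, and variables do not carry over. Pictures are saved under pics/ and viewed, about 8 in all and at most 12, crops included, and the job is handed in when it is done.

Besides the shell and the picture viewer there is one more tool, called by a JSON object that holds its "api" and its "payload", one argument or row to a line. play_rows: Moves the arm, as the interface text tells. Its arguments: {"type":"object","properties":{"plan":{"type":"array"},"grip_force":{"type":"number"}},"required":["plan"]}

```bash
mkdir -p pics
cat > h.py <<'E'
import numpy as np, cv2
from rig import sense, optics, ctrl
def cap(n,f=None):
    c=optics.capture(n)
    if f: cv2.imwrite('pics/'+f,c['img'])
    return c
def ray(c,uv,z):
    W=np.array(c['world_to_cam']);R=W[:3,:3];t=W[:3,3];o=-R.T@t
    d=R.T@np.array([(uv[0]-c['cx'])/c['fx'],-(uv[1]-c['cy'])/c['fy'],-1.])
    return (o+d*(z-o[2])/d[2])[:2]
def proj(c,p):
    q=np.array(c['world_to_cam'])@np.r_[p,1.]
    return np.array([c['cx']+c['fx']*q[0]/-q[2],c['cy']-c['fy']*q[1]/-q[2]])
E
python3 - <<'E'
from h import *
for n in('top','scene'):
    c=cap(n,n+'0.png');print(c.keys(),c['fx'],c['cx'],c['cy']);print(np.round(c['world_to_cam'],3))
s=sense();print(s)
E
```

```text
dict_keys(['img', 'fx', 'fy', 'cx', 'cy', 'world_to_cam']) 487.1464097050941 321.8038849157882 203.12206037289693
[[ 6.000000e-03 -1.000000e+00 -4.000000e-03 -4.633100e+01]
 [ 9.790000e-01  5.000000e-03  2.020000e-01 -5.777810e+02]
 [-2.020000e-01 -5.000000e-03  9.790000e-01 -1.384901e+03]
 [ 0.000000e+00  0.000000e+00  0.000000e+00  1.000000e+00]]
dict_keys(['img', 'fx', 'fy', 'cx', 'cy', 'world_to_cam']) 367.350457026322 317.7303865715222 199.93042051318218
[[-3.390000e-01  9.410000e-01  1.300000e-02  2.545350e+02]
 [-5.260000e-01 -2.010000e-01  8.260000e-01  2.511280e+02]
 [ 7.800000e-01  2.730000e-01  5.630000e-01 -1.444393e+03]
 [ 0.000000e+00  0.000000e+00  0.000000e+00  1.000000e+00]]
{'time_s': 0.1, 'joints': array([ 1.05962057e+00,  3.13371338e-01,  1.49833295e+00, -4.70426741e-07,
        1.33102117e+00, -2.23410755e-01]), 'dq': array([ 0.00023241, -0.00118411, -0.00080685,  0.00118067,  0.00027891,
        0.00064765]), 'tau': array([ 3.14764955e-03, -4.12898612e+01, -2.60140836e+01, -1.45278163e-04,
        3.05499176e-03,  2.99857525e-06]), 'eef_pos': array([148.90442036, 503.20586477, 230.81453196]), 'ee_rot': array([-2.03176279e-04,  1.43386489e-01,  9.89666607e-01, -5.28706294e-04]), 'force': array([ 0.54226725,  0.52721658, -0.3673403 ]), 'wrist_torque': array([-0.03157804, -0.01385799,  0.0086128 ]), 'grip_width': 1.0007864639756103}
```

View pics/top0.png

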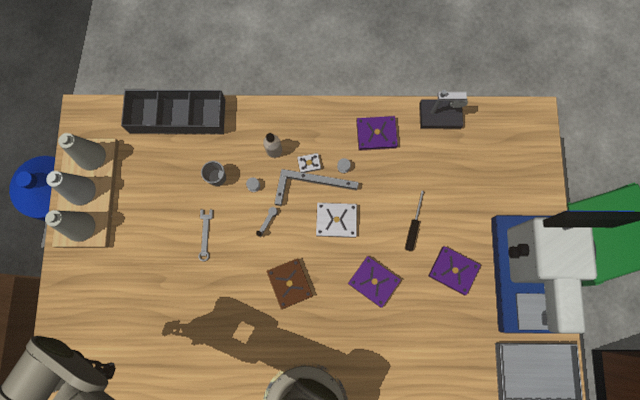

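View pics/scene0.png

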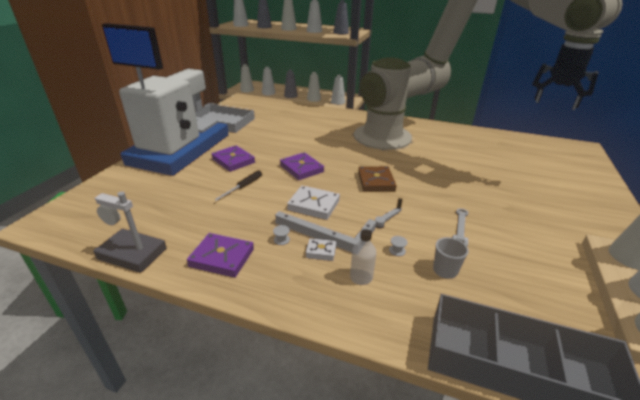

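Top view: candidates for the cam plate are the silver one at (337,219), purple ones at (377,132), (375,281) and (455,270), the brown one at (290,283), and the small silver one at (309,162). By the description it is the large silver one at (337,219). The locator corner is near (287,176), and the latch runs from (275,208) to its peg near (261,234). I'll check this in a crop.

Run:
```python
from h import *
c=cap('top'); im=c['img']
cv2.imwrite('pics/crop1.png',cv2.resize(im[140:250,240:380],None,fx=5.5,fy=5.4,interpolation=cv2.INTER_CUBIC))
hsv=cv2.cvtColor(im,cv2.COLOR_BGR2HSV)
m=((hsv[...,1]<50)&(hsv[...,2]>85)).astype(np.uint8)*255
m[:140]=0;m[250:]=0;m[:,:180]=0;m[:,380:]=0
cs,_=cv2.findContours(m,cv2.RETR_EXTERNAL,cv2.CHAIN_APPROX_NONE)
for k in cs:
    if cv2.contourArea(k)>20:
        r=cv2.minAreaRect(k);print(np.round(r[0],1),np.round(r[1],1),round(r[2],1),cv2.contourArea(k),cv2.approxPolyDP(k,3,True)[:,0].tolist())
dk=((hsv[...,2]<60)).astype(np.uint8);dk[:225]=0;dk[245:]=0;dk[:,:250]=0;dk[:,275:]=0
v,u=np.nonzero(dk);print('dark',u.mean(),v.mean(),len(u))
cv2.imwrite('pics/m.png',m)
```

```text
[206. 229.] [12. 40.] 0.0 208.0 [[201, 209], [201, 249], [206, 249], [212, 210], [205, 215]]
[267.7 219.6] [ 8.  27.3] 26.6 121.5 [[275, 208], [268, 210], [260, 231], [275, 214]]
[336.  219.5] [33. 40.] 90.0 1263.0 [[317, 203], [316, 235], [356, 235], [356, 204]]
[252.5 184.5] [13. 13.] 90.0 127.5 [[250, 178], [247, 187], [255, 191], [259, 183]]
[212. 172.] [21.2 22.6] 45.0 376.0 [[216, 161], [201, 169], [202, 177], [210, 183], [223, 174], [223, 167]]
[343.6 165.2] [12.5 14.3] 9.5 129.5 [[347, 159], [338, 161], [339, 171], [349, 168]]
[312.8 175.2] [42.7 85.3] 78.3 905.5 [[358, 183], [306, 174], [306, 170], [320, 168], [318, 155], [300, 156], [299, 172], [281, 170], [275, 203], [281, 203], [287, 176], [356, 188]]
[271.1 147.7] [15.3 14.6] 4.4 108.5 [[264, 140], [272, 155], [270, 151], [279, 141]]
dark 258.7894736842105 232.94736842105263 19
```

View pics/crop1.png

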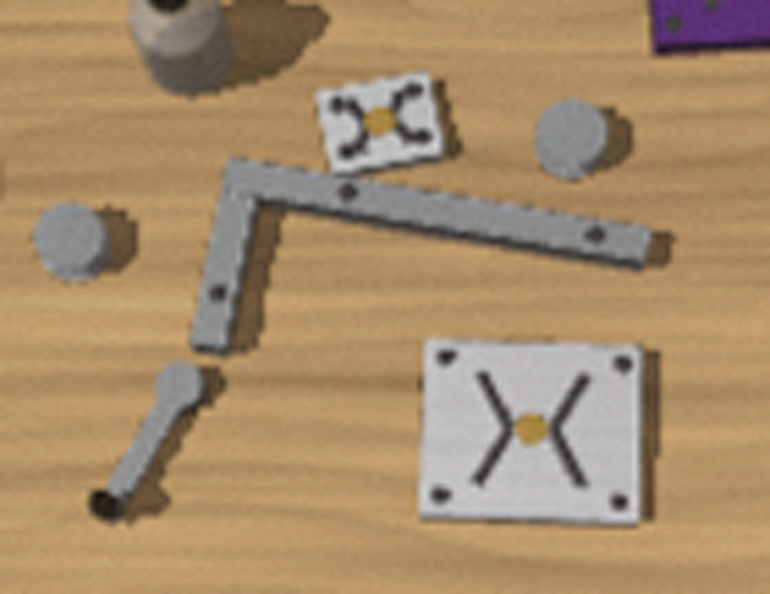

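The crop confirms it: silver plate corners at crop px (427,341), (640,346), (638,522) and (420,518), with the black peg at (105,503) and the locator's inner corner at (255,200).

```bash
cat >> h.py <<'E'
def T(c,U,z): return ray(c,((U[0]+.5)/5.5-.5+240,(U[1]+.5)/5.4-.5+140),z)
E
python3 - <<'E'
from h import *
c=cap('top')
P=np.array([T(c,p,25) for p in[(427,341),(640,346),(638,522),(420,518)]])
print('plate',P.round(1),P.mean(0).round(1),np.linalg.norm(P-np.roll(P,1,0),axis=1).round(1))
v=P[0]+P[3]-P[1]-P[2];w=P[0]+P[1]-P[2]-P[3];print('yaw',np.arctan2(-v[0],v[1]),np.arctan2(w[1],w[0]))
for n,p in dict(inner=(255,200),outer=(230,158),fo=(652,228),fi=(641,264),si=(226,349),so=(191,345)).items(): print(n,T(c,p,30).round(1))
A=T(c,(230,158),30);B=T(c,(652,228),30);d=B-A;print('len fence',np.linalg.norm(d),'yaw',np.arctan2(d[0],-d[1]))
S=T(c,(191,345),30);d=A-S;print('len side',np.linalg.norm(d),np.arctan2(d[1],d[0]))
print('pivot',T(c,(180,382),20),'peg top',T(c,(104,502),50),T(c,(107,508),35))
W=np.array(c['world_to_cam']);print('cam',-W[:3,:3].T@W[:3,3])
E
```

```text
plate [[ 586.1  -29.1]
 [ 583.9 -146.6]
 [ 484.3 -144.7]
 [ 485.9  -26. ]] [535.1 -86.6] [100.3 117.5  99.6 118.6]
yaw -0.01630826564758966 -0.024692527407393618
inner [666.2  67.2]
outer [690.8  81.7]
fo [ 650.9 -153.4]
fi [ 630.  -147.2]
si [580.   81.3]
so [582.1 100.7]
len fence 238.45474177345977 yaw -0.1678163320813718
len side 110.28190473914346 -0.1730977449608983
pivot [562.91722471 107.23330301] peg top [490.33103335 142.96150663] [489.15590406 143.26409976]
cam [ 286.25796352  -50.03407425 1472.91590363]
```

Locator yaw is about -0.170 with its origin at about (667.5, 66.5), which fits the bar lengths and the pivot. Home is about (608, 16) and latch q is about 0.22. The plate is at (535,-87), yaw -0.02. I'll push with two half-open fingers square to the locator.

{"api": "play_rows", "payload": {
  "plan": [
    [19, -36, -5, 0, 0, 0.118, 0.4],
    [19, -36, -5, 0, 0, 0, 0.4],
    [19, -36, -5, 0, 0, 0, 0.4],
    [19, -36, -5, 0, 0, 0, 0.4],
    [19, -36, -5, 0, 0, 0, 0.4]
  ]
}}

```text
time_s: 0.62
eef_pos: [241.8, 323.0, 204.5]
ee_rot: [-0.0, 0.079, 0.997, 0.001]
force: [2.3, 0.5, 0.1]
grip_width: 0.696
```

{"api": "play_rows", "payload": {
  "plan": [
    [19, -36, -5, 0, 0, 0, 0.4],
    [19, -36, -5, 0, 0, 0, 0.4],
    [19, -36, -5, 0, 0, 0, 0.4],
    [19, -36, -5, 0, 0, 0, 0.4],
    [19, -36, -5, 0, 0, 0, 0.4]
  ]
}}

```text
time_s: 1.03
eef_pos: [335.7, 138.5, 179.4]
ee_rot: [0.001, 0.078, 0.997, 0.001]
force: [1.4, 1.4, 0.0]
grip_width: 0.701
```

{"api": "play_rows", "payload": {
  "plan": [
    [19, -36, -5, 0, 0, 0, 0.4],
    [19, -36, -5, 0, 0, 0, 0.4],
    [19, -36, -5, 0, 0, 0, 0.4],
    [19, -36, -5, 0, 0, 0, 0.4],
    [0, 0, 0, 0, 0, 0, 0.4]
  ]
}}

```text
time_s: 1.45
eef_pos: [413.0, -14.3, 159.1]
ee_rot: [0.002, 0.082, 0.997, 0.001]
force: [-0.5, 0.7, 0.1]
grip_width: 0.704
```

{"api": "play_rows", "payload": {
  "plan": [
    [18, -29, -20, 0, 0, -0.01, 0.4],
    [19, -29, -20, 0, 0, 0, 0.4],
    [0, 0, -38, 0, 0, 0, 0.4],
    [0, 0, -38, 0, 0, 0, 0.4],
    [0, 0, -25, 0, 0, 0, 0.4]
  ]
}}

```text
time_s: 1.87
eef_pos: [453.9, -76.8, 19.1]
ee_rot: [0.01, 0.089, 0.996, -0.002]
force: [-0.0, 0.2, -1.0]
grip_width: 0.704
```

{"api": "play_rows", "payload": {
  "plan": [
    [0, 0, 0, 0, 0, 0, 0.4]
  ]
}}

```text
time_s: 1.95
eef_pos: [451.5, -75.9, 15.3]
ee_rot: [0.006, 0.09, 0.996, -0.0]
force: [-1.0, 0.1, 0.8]
grip_width: 0.7
```

{"api": "play_rows", "payload": {
  "plan": [
    [-1, 3, -8, 0, 0, 0.01, 0.4],
    [10, -1.7, 0, 0, 0, 0, 0.4],
    [10, -1.7, 0, 0, 0, 0, 0.4],
    [10, -1.7, 0, 0, 0, 0, 0.4],
    [10, -1.7, 0, 0, 0, 0, 0.4]
  ]
}}

```text
time_s: 2.37
eef_pos: [489.8, -76.9, 9.9]
ee_rot: [0.004, 0.082, 0.997, 0.0]
force: [-2.4, 2.1, -1.2]
grip_width: 0.701
```

{"api": "play_rows", "payload": {
  "plan": [
    [8, -1.3, 0, 0, 0, 0, 0.4],
    [8, -1.3, 0, 0, 0, 0, 0.4],
    [6, -1, 0, 0, 0, 0, 0.4],
    [0, 0, 0, 0, 0, 0, 0.4]
  ]
}}

```text
time_s: 2.7
eef_pos: [513.2, -78.4, 13.8]
ee_rot: [0.004, 0.08, 0.997, 0.0]
force: [-0.8, -0.0, -0.1]
grip_width: 0.698
```

Run:
```python
from h import *
print(sense()['force'],sense()['eef_pos'])
c=cap('top');cv2.imwrite('pics/crop2.png',cv2.resize(c['img'][140:250,240:380],None,fx=5.5,fy=5.4,interpolation=cv2.INTER_CUBIC))
```

```text
[-0.77448907 -0.04831178 -0.08302729] [513.22141169 -78.44215256  13.82230498]
```

View pics/crop2.png

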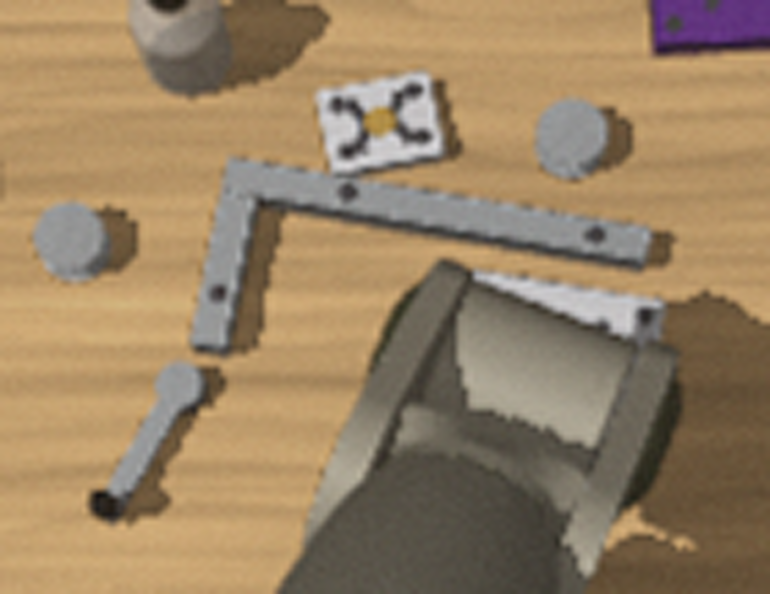

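The crop shows the plate's far edge, (475,272) to (660,298), now parallel to the fence with a gap of about 15 mm. I'll keep pushing.

{"api": "play_rows", "payload": {
  "plan": [
    [0, 0, -5, 0, 0, 0, 0.4],
    [5, -0.8, -2, 0, 0, 0, 0.4],
    [5, -0.8, -1, 0, 0, 0, 0.4],
    [4, -0.7, 0, 0, 0, 0, 0.4],
    [4, -0.7, 0, 0, 0, 0, 0.4]
  ]
}}

```text
time_s: 3.17
eef_pos: [525.8, -79.5, 6.4]
ee_rot: [-0.002, 0.079, 0.997, 0.001]
force: [-8.4, 0.7, 6.6]
grip_width: 0.699
```

{"api": "play_rows", "payload": {
  "plan": [
    [4, -0.7, 0, 0, 0, 0, 0.4],
    [3, -0.5, 0, 0, 0, 0, 0.4]
  ]
}}

```text
time_s: 3.33
eef_pos: [530.2, -80.0, 6.2]
ee_rot: [-0.005, 0.079, 0.997, 0.002]
force: [-8.8, 0.4, 6.5]
grip_width: 0.7
```

{"api": "play_rows", "payload": {
  "plan": [
    [3, -0.5, 0, 0, 0, 0, 0.4],
    [3, -0.5, 0, 0, 0, 0, 0.4]
  ]
}}

```text
time_s: 3.5
eef_pos: [532.2, -80.1, 6.1]
ee_rot: [-0.01, 0.079, 0.997, 0.002]
force: [-22.8, 0.2, 17.8]
grip_width: 0.702
```

{"api": "play_rows", "payload": {
  "plan": [
    [-15, 2.5, 0, 0, 0, 0, 0.4],
    [-8, 1, 25, 0, 0, 0, 0.3],
    [0, -20, 30, 0, 0, -0.12, 0.05],
    [5, -30, 10, 0, 0, -0.12, 0.05],
    [10, -30, 0, 0, 0, -0.12, 0.05]
  ]
}}

```text
time_s: 3.92
eef_pos: [520.1, -153.2, 72.9]
ee_rot: [-0.011, 0.258, 0.966, 0.006]
force: [0.6, -0.1, -0.3]
grip_width: 0.528
```

Run:
```python
from h import *
s=sense();print(s['joints'].round(2),s['eef_pos'].round(1),s['ee_rot'].round(3))
```

```text
[-0.51  0.54  1.61  0.01  1.02 -1.56] [ 520.1 -153.2   72.9] [-0.011  0.258  0.966  0.006]
```

{"api": "play_rows", "payload": {
  "plan": [
    [10, -15, 0, 0, 0, -0.122, 0.05],
    [10, -14, 0, 0, 0, -0.122, 0.05],
    [10, 0, 0, 0, 0, -0.122, 0.05],
    [10, 0, 0, 0, 0, -0.122, 0.05],
    [9, 0, 0, 0, 0, -0.122, 0.05]
  ]
}}

```text
time_s: 4.33
eef_pos: [571.6, -191.0, 75.4]
ee_rot: [-0.005, 0.543, 0.84, 0.008]
force: [0.0, 0.1, 0.5]
grip_width: 0.52
```

{"api": "play_rows", "payload": {
  "plan": [
    [0, 0, 0, 0, 0, -0.122, 0.05],
    [0, 0, 0, 0, 0, -0.122, 0.05],
    [0, 0, 0, 0, 0, -0.122, 0.05],
    [0, 0, 0, 0, 0, -0.122, 0.05],
    [0, 0, 0, 0, 0, -0.122, 0.05]
  ]
}}

```text
time_s: 4.75
eef_pos: [573.2, -191.5, 75.0]
ee_rot: [0.0, 0.775, 0.632, 0.009]
force: [0.4, -0.4, 0.6]
grip_width: 0.527
```

```bash
cat >> h.py <<'E'
from scipy.spatial.transform import Rotation as Ro
O=np.array([667.5,66.5]);psi=-0.170;ex=np.array([np.cos(psi),np.sin(psi)]);ey=np.array([-ex[1],ex[0]])
def L2W(x,y): return O+x*ex+y*ey
def W2L(p): d=np.array(p)[:2]-O; return np.array([d@ex,d@ey])
def turn_to(yang):  # rotvec (world) to point tool down with tool y at yang
    q=sense()['ee_rot'];R=Ro.from_quat(np.r_[q[1:],q[0]])
    y=np.array([np.cos(yang),np.sin(yang),0]);z=np.array([0,0,-1.]);D=Ro.from_matrix(np.c_[np.cross(y,z),y,z])
    return (D*R.inv()).as_rotvec()
E
python3 - <<'E'
from h import *
s=sense();print(s['eef_pos'].round(1),W2L(s['eef_pos']),turn_to(psi).round(3),L2W(-55,-262))
c=cap('top');cv2.imwrite('pics/crop3.png',cv2.resize(c['img'][140:250,240:380],None,fx=5.5,fy=5.4,interpolation=cv2.INTER_CUBIC))
E
```

```text
[ 573.2 -191.5   75. ] [ -49.31637084 -270.19691872] [-0.012  0.014  0.032] [ 568.96706236 -182.41817973]
```

View pics/crop3.png

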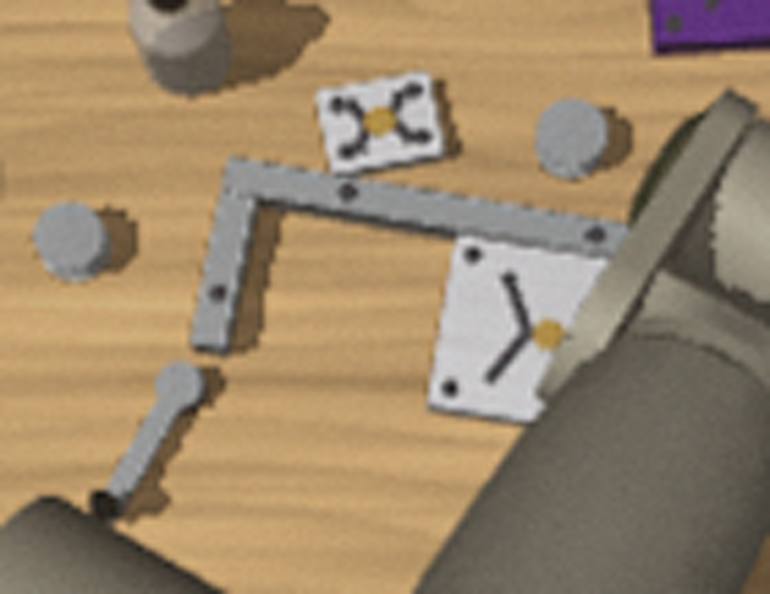

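The plate is flush on the fence: top edge (460,238) to (610,258), disc at (548,334). Now I'll lower the tool and push along the fence.

Run:
```python
from h import *
c=cap('top')
print(W2L(T(c,(548,334),25)),W2L(T(c,(460,237),25)),W2L(T(c,(429,407),25)))
```

```text
[ -48.42482077 -173.02217363] [  -1.58201015 -115.38122312] [-100.93164993 -115.69547607]
```

{"api": "play_rows", "payload": {
  "plan": [
    [-6, 1, -30, -0.012, 0.014, 0.032, 0.05],
    [0, 0, -30, 0, 0, 0, 0.05],
    [0, 0, -8, 0, 0, 0, 0.05],
    [0, 0, 0, 0, 0, 0, 0.05]
  ]
}}

```text
time_s: 5.18
eef_pos: [568.0, -191.0, 7.0]
ee_rot: [0.003, 0.757, 0.653, 0.001]
force: [-0.4, -0.1, 0.2]
grip_width: 0.528
```

Run:
```python
from h import *
s=sense();print(s['eef_pos'].round(1),W2L(s['eef_pos']),turn_to(psi).round(3))
```

```text
[ 568. -191.    7.] [ -54.51395285 -270.58142976] [ 0.004  0.005 -0.023]
```

{"api": "play_rows", "payload": {
  "plan": [
    [1.7, 9.9, -1, 0.004, 0.005, -0.023, 0.05],
    [1.7, 9.9, 0, 0, 0, 0, 0.05],
    [1.7, 9.9, 0, 0, 0, 0, 0.05],
    [1.7, 9.9, 0, 0, 0, 0, 0.05],
    [1.7, 9.9, 0, 0, 0, 0, 0.05]
  ]
}}

```text
time_s: 5.6
eef_pos: [577.7, -141.9, 9.8]
ee_rot: [0.002, 0.763, 0.647, 0.0]
force: [-0.5, -4.1, -2.9]
grip_width: 0.524
```

{"api": "play_rows", "payload": {
  "plan": [
    [1.7, 9.9, -1, 0, 0, 0, 0.05],
    [1.7, 9.9, -1, 0, 0, 0, 0.05],
    [1.7, 9.9, 0, 0, 0, 0, 0.05],
    [1.7, 9.9, 0, 0, 0, 0, 0.05],
    [1.7, 9.9, 0, 0, 0, 0, 0.05]
  ]
}}

```text
time_s: 6.02
eef_pos: [586.9, -89.8, 10.9]
ee_rot: [0.005, 0.762, 0.648, -0.001]
force: [-1.5, -2.1, -2.3]
grip_width: 0.525
```

Run:
```python
from h import *
s=sense();print(s['eef_pos'].round(1),W2L(s['eef_pos']),turn_to(psi).round(3),s['force'])
```

```text
[586.9 -89.8  10.9] [ -52.96933565 -167.72482205] [ 0.009  0.004 -0.009] [-1.46024003 -2.11529121 -2.29640008]
```

37 mm to go to contact at about -131.

{"api": "play_rows", "payload": {
  "plan": [
    [1.2, 8, -4, 0.009, 0.004, -0.009, 0.05],
    [1.2, 8, -2, 0, 0, 0, 0.05],
    [1, 6, 0, 0, 0, 0, 0.05],
    [1, 6, 0, 0, 0, 0, 0.05],
    [0.5, 3, 0, 0, 0, 0, 0.05]
  ]
}}

```text
time_s: 6.43
eef_pos: [594.1, -55.2, 6.9]
ee_rot: [0.003, 0.764, 0.645, 0.0]
force: [-0.1, -4.7, -0.5]
grip_width: 0.524
```

{"api": "play_rows", "payload": {
  "plan": [
    [0.5, 3, 0, 0, 0, 0, 0.05],
    [0.5, 3, 0, 0, 0, 0, 0.05]
  ]
}}

```text
time_s: 6.6
eef_pos: [594.0, -54.5, 7.1]
ee_rot: [0.005, 0.763, 0.646, -0.004]
force: [-8.4, -27.0, -0.7]
grip_width: 0.523
```

Run:
```python
from h import *
s=sense();print(s['eef_pos'].round(1),W2L(s['eef_pos']),turn_to(psi).round(3),s['force'])
```

```text
[594.  -54.5   7.1] [ -51.94362288 -131.646729  ] [ 0.014  0.    -0.005] [ -8.37124801 -27.00850372  -0.72677922]
```

Seated against the side stop (27 N at the expected position). Now I'll retreat, turn back, and reseat in x from the near side.

{"api": "play_rows", "payload": {
  "plan": [
    [-2.5, -15, 0, 0.014, 0, 0.05, 0.05],
    [0, -8, 30, 0, 0, 0.12, 0.05],
    [0, 0, 35, 0, 0, 0.122, 0.05],
    [-10, 10, 5, 0, 0, 0.122, 0.05],
    [-10, 10, 0, 0, 0, 0.122, 0.05]
  ]
}}

```text
time_s: 7.02
eef_pos: [571.8, -57.5, 78.9]
ee_rot: [-0.0, 0.559, 0.829, 0.001]
force: [0.2, 0.4, -0.6]
grip_width: 0.523
```

{"api": "play_rows", "payload": {
  "plan": [
    [-10, 12, 0, 0, 0, 0.122, 0.05],
    [-10, 12, 0, 0, 0, 0.122, 0.05],
    [-10, 12, 0, 0, 0, 0.122, 0.05],
    [-10, 12, 0, 0, 0, 0.122, 0.05],
    [-10, 12, 0, 0, 0, 0.122, 0.05]
  ]
}}

```text
time_s: 7.43
eef_pos: [521.4, 8.0, 81.4]
ee_rot: [0.001, 0.277, 0.961, 0.004]
force: [0.5, 0.3, -0.1]
grip_width: 0.528
```

{"api": "play_rows", "payload": {
  "plan": [
    [-8, 12, 0, 0, 0, 0.122, 0.05],
    [0, 10, 0, 0, 0, 0.122, 0.05],
    [0, 0, 0, 0, 0, 0.122, 0.05],
    [0, 0, 0, 0, 0, 0, 0.05]
  ]
}}

```text
time_s: 7.77
eef_pos: [511.3, 36.6, 82.2]
ee_rot: [0.0, 0.089, 0.996, 0.007]
force: [-0.2, 0.1, -0.8]
grip_width: 0.526
```

Run:
```python
from h import *
s=sense();print(s['eef_pos'].round(1),W2L(s['eef_pos']),turn_to(psi+np.pi/2).round(3),s['force'])
```

```text
[511.3  36.6  82.2] [-148.85466443  -55.90815933] [-0.013  0.002  0.009] [-0.2301478   0.05756074 -0.81093495]
```

{"api": "play_rows", "payload": {
  "plan": [
    [0, -4, -38, -0.013, 0.002, 0.009, 0.05],
    [0, 0, -30, 0, 0, 0, 0.05],
    [0, 0, -6, 0, 0, 0, 0.05],
    [8, -1.3, -1, 0, 0, 0, 0.05],
    [8, -1.3, 0, 0, 0, 0, 0.05]
  ]
}}

```text
time_s: 8.18
eef_pos: [529.6, 31.8, 7.6]
ee_rot: [0.003, 0.092, 0.996, 0.001]
force: [0.4, -0.2, 0.3]
grip_width: 0.526
```

{"api": "play_rows", "payload": {
  "plan": [
    [8, -1.3, -2, 0, 0, 0, 0.05],
    [5, -0.8, 0, 0, 0, 0, 0.05],
    [4, -0.7, 0, 0, 0, 0, 0.05],
    [3, -0.5, 0, 0, 0, 0, 0.05]
  ]
}}

```text
time_s: 8.52
eef_pos: [551.5, 28.3, 9.4]
ee_rot: [0.0, 0.094, 0.996, 0.001]
force: [-29.0, 3.0, 8.6]
grip_width: 0.524
```

Run:
```python
from h import *
s=sense();print(s['eef_pos'].round(1),W2L(s['eef_pos']),turn_to(psi+np.pi/2).round(3),s['force'])
```

```text
[551.5  28.3   9.4] [-107.86718234  -57.24760627] [-0.003  0.001  0.018] [-29.02070823   3.0073876    8.56482266]
```

{"api": "play_rows", "payload": {
  "plan": [
    [-18, 3, 0, 0, 0, 0.018, 0.05],
    [-8, 1, 30, 0, 0, 0, -0.3],
    [0, 0, 40, 0, 0, 0, -1],
    [0, 30, 10, 0, 0, 0, -1],
    [0, 40, 0, 0, 0, 0, -1]
  ]
}}

```text
time_s: 8.93
eef_pos: [525.7, 99.2, 96.0]
ee_rot: [-0.0, 0.09, 0.996, 0.002]
force: [0.4, 0.5, -0.3]
grip_width: 0.003
```

{"api": "play_rows", "payload": {
  "plan": [
    [-5, 40, 0, 0, 0, 0, -1],
    [-10, 35, 0, 0, 0, 0, -1],
    [0, 0, 0, 0, 0, 0, -1]
  ]
}}

```text
time_s: 9.18
eef_pos: [512.3, 181.8, 102.1]
ee_rot: [0.005, 0.09, 0.996, 0.003]
force: [0.2, 1.2, -0.7]
grip_width: 0.005
```

Run:
```python
from h import *
s=sense();print(s['eef_pos'].round(1),W2L(s['eef_pos']),turn_to(psi+np.pi/2).round(3),s['force'],s['grip_width'])
c=cap('top');cv2.imwrite('pics/crop4.png',cv2.resize(c['img'][140:250,240:380],None,fx=5.5,fy=5.4,interpolation=cv2.INTER_CUBIC))
```

```text
[512.3 181.8 102.1] [-172.45226452   87.4127068 ] [-0.006  0.01   0.01 ] [ 0.17928402  1.19584215 -0.67016926] 0.005004030272685443
```

View pics/crop4.png

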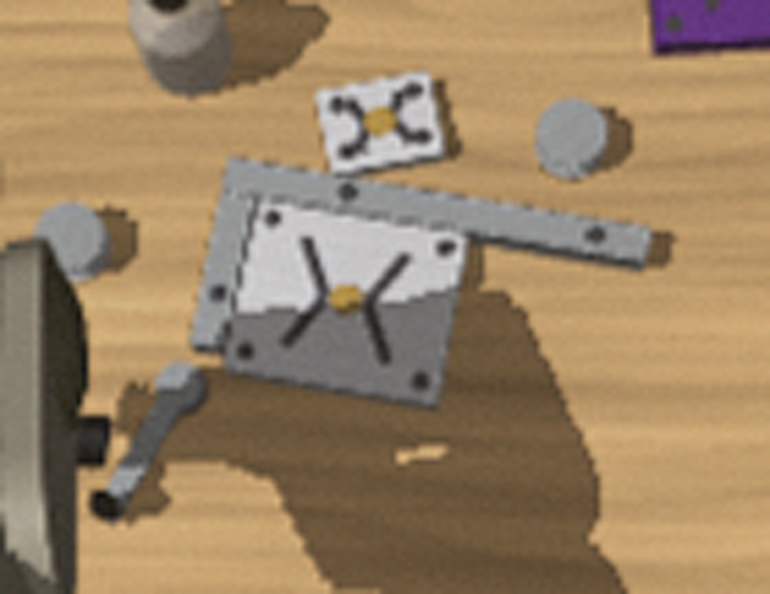

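The plate sits flush in the corner: its left edge, (258,200) to (228,368), is parallel to the side stop and its top edge lies along the fence. The peg is still at (107,500). Next is the latch arc.

Run:
```python
from h import *
c=cap('top');print('disc',W2L(T(c,(346,297),25)),[W2L(T(c,p,25)).round(1) for p in((258,200),(468,235),(436,404),(228,368))])
p=np.array([512.3,181.8])
for f in np.r_[2.36,np.arange(2.5,4.6,.14),4.52]:
    w=L2W(-113+82*np.cos(f),22+82*np.sin(f));print(round(f,2),w.round(1),(w-p).round(1));p=w
```

```text
disc [-46.89361552 -59.28290929] [array([ 0.1, -0.6]), array([   0.3, -119.6]), array([ -98.6, -119.2]), array([-98.4,  -2.7])]
2.36 [512.3 174.1] [-0.  -7.7]
2.5 [503.4 166.8] [-8.9 -7.3]
2.64 [495.7 158.3] [-7.7 -8.5]
2.78 [489.2 148.9] [-6.5 -9.5]
2.92 [484.1 138.6] [ -5.1 -10.3]
3.06 [480.4 127.7] [ -3.6 -10.9]
3.2 [478.4 116.4] [ -2.1 -11.3]
3.34 [477.9 105. ] [ -0.5 -11.5]
3.48 [479.   93.6] [  1.1 -11.4]
3.62 [481.7  82.4] [  2.7 -11.1]
3.76 [486.   71.8] [  4.2 -10.7]
3.9 [491.6  61.8] [  5.7 -10. ]
4.04 [498.7  52.7] [ 7.  -9.1]
4.18 [506.9  44.7] [ 8.2 -8. ]
4.32 [516.1  37.9] [ 9.3 -6.8]
4.46 [526.2  32.5] [10.1 -5.4]
4.52 [530.8  30.6] [ 4.5 -1.9]
```

{"api": "play_rows", "payload": {
  "plan": [
    [0, 0, -35, -0.006, 0.01, 0.01, -1],
    [0, 0, -33, 0, 0, 0, -1],
    [0, 0, 0, 0, 0, 0, -1]
  ]
}}

```text
time_s: 9.53
eef_pos: [516.9, 175.6, 35.4]
ee_rot: [0.004, 0.087, 0.996, -0.0]
force: [-1.7, 1.2, -0.7]
grip_width: -0.001
```

{"api": "play_rows", "payload": {
  "plan": [
    [-5, -3, -5, 0, 0, 0, -1],
    [-9, -7.5, 0, 0, 0, 0, -1],
    [-8, -8.5, 0, 0, 0, 0, -1],
    [-6.5, -9.5, 0, 0, 0, 0, -1],
    [-5, -10, 0, 0, 0, 0, -1]
  ]
}}

```text
time_s: 9.95
eef_pos: [485.7, 132.7, 35.3]
ee_rot: [0.007, 0.09, 0.996, 0.0]
force: [2.4, 1.0, -0.3]
grip_width: 0.001
```

{"api": "play_rows", "payload": {
  "plan": [
    [-3.6, -11, 0, 0, 0, 0, -1],
    [-2, -11, 0, 0, 0, 0, -1]
  ]
}}

```text
time_s: 10.12
eef_pos: [480.5, 108.4, 37.7]
ee_rot: [0.009, 0.09, 0.996, 0.001]
force: [1.0, 1.5, -0.5]
grip_width: -0.002
```

```bash
cat > l.py <<'E'
from h import *
s=sense();l=W2L(s['eef_pos'])-[-113,22];print(s['eef_pos'].round(1),'r',np.hypot(*l),'phi',np.arctan2(l[1],l[0])%6.283,turn_to(psi+np.pi/2).round(3),s['force'].round(1))
E
python3 l.py
```

```text
[480.5 108.4  37.7] r 79.36262793015491 phi 3.2978270017298357 [0.    0.019 0.011] [ 1.   1.5 -0.5]
```

{"api": "play_rows", "payload": {
  "plan": [
    [-2, -9, -5, 0, 0.019, 0.011, -1],
    [0.5, -11, -3, 0, 0, 0, -1],
    [2.5, -11, -2, 0, 0, 0, -1],
    [4, -10.5, -1, 0, 0, 0, -1],
    [5.5, -10, 0, 0, 0, 0, -1]
  ]
}}

```text
time_s: 10.53
eef_pos: [491.1, 50.1, 30.6]
ee_rot: [0.001, 0.086, 0.996, 0.0]
force: [-0.4, -0.1, -0.3]
grip_width: -0.002
```

```bash
python3 l.py
python3 - <<'E'
from h import *
c=cap('scene');cv2.imwrite('pics/s5.png',cv2.resize(c['img'][120:290,260:480],None,fx=3.5,fy=3.5,interpolation=cv2.INTER_CUBIC))
E
```

```text
[491.1  50.1  30.6] r 89.45063840713797 phi 4.005178118734098 [-0.     0.002  0.003] [-0.4 -0.1 -0.3]
```

View pics/s5.png

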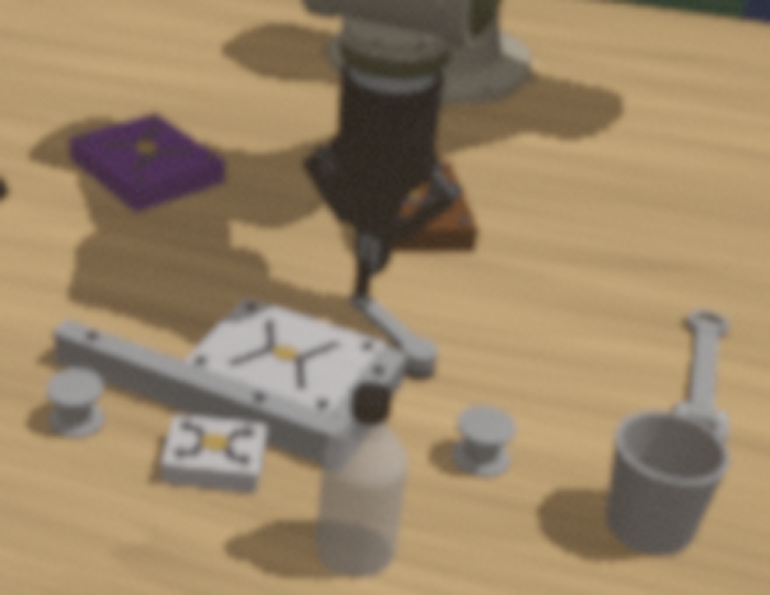

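The scene view shows the arm following, with the peg at crop (360,290) against the fingertip.

{"api": "play_rows", "payload": {
  "plan": [
    [8.2, -5.5, 0, 0, 0, 0, -1],
    [8.4, -4.5, -1, 0, 0, 0, -1],
    [8.5, -3.5, -1, 0, 0, 0, -1],
    [7.5, -3.3, 0, 0, 0, 0, -1]
  ]
}}

```text
time_s: 10.92
eef_pos: [526.2, 29.0, 29.6]
ee_rot: [0.001, 0.088, 0.996, -0.0]
force: [-0.2, 1.3, 0.8]
grip_width: -0.003
```

```bash
python3 l.py; python3 -c "
from h import *;print(W2L(sense()['eef_pos']))"
```

```text
[526.2  29.   29.6] r 85.25898427324162 phi 4.476478117452315 [0.001 0.002 0.006] [-0.2  1.3  0.8]
[-132.91211109  -60.90115941]
```

{"api": "play_rows", "payload": {
  "plan": [
    [3, 0, 0, 0, 0, 0, -1],
    [3, -0.5, 0, 0, 0, 0, -1]
  ]
}}

```text
time_s: 11.08
eef_pos: [531.8, 28.1, 29.3]
ee_rot: [-0.001, 0.088, 0.996, -0.0]
force: [-22.9, 3.5, 15.7]
grip_width: -0.002
```

{"api": "play_rows", "payload": {
  "plan": [
    [3, -0.5, 0, 0, 0, 0, -1]
  ]
}}

```text
time_s: 11.17
eef_pos: [531.8, 28.5, 28.9]
ee_rot: [-0.006, 0.088, 0.996, -0.0]
force: [-21.6, 2.5, 14.4]
grip_width: -0.002
```

{"api": "play_rows", "payload": {
  "plan": [
    [3, -0.5, 0, 0, 0, 0, -1]
  ]
}}

```text
time_s: 11.25
eef_pos: [531.6, 28.9, 28.5]
ee_rot: [-0.011, 0.087, 0.996, 0.0]
force: [-16.6, 1.0, 9.9]
grip_width: -0.003
```

```bash
python3 -c "
from h import *;print(W2L(sense()['eef_pos']))"
```

```text
[-127.61383544  -60.05196737]
```

Hard stop reached (about 22 N with no further travel). I'll retreat straight back, then up and away.

{"api": "play_rows", "payload": {
  "plan": [
    [-15, 2.5, 0, 0, 0, 0, -1],
    [-25, 4, 0, 0, 0, 0, -1],
    [-5, 0, 35, 0, 0, 0, -1],
    [-5, 20, 35, 0, 0, 0, -1],
    [-10, 30, 25, 0, 0, 0, -1]
  ]
}}

```text
time_s: 11.67
eef_pos: [466.9, 85.1, 121.5]
ee_rot: [-0.017, 0.089, 0.996, 0.0]
force: [0.1, -0.0, 0.4]
grip_width: -0.0
```

{"api": "play_rows", "payload": {
  "plan": [
    [-10, 35, 15, 0, 0, 0, -1],
    [-10, 35, 15, 0, 0, 0, -1],
    [-10, 35, 15, 0, 0, 0, -1],
    [-10, 35, 10, 0, 0, 0, -1],
    [0, 0, 0, 0, 0, 0, -1]
  ]
}}

```text
time_s: 12.08
eef_pos: [425.0, 235.4, 186.7]
ee_rot: [-0.01, 0.088, 0.996, 0.003]
force: [1.3, 0.1, -0.0]
grip_width: -0.004
```

Run:
```python
from h import *
c=cap('top');im=c['img'];cv2.imwrite('pics/crop6.png',cv2.resize(im[140:250,240:380],None,fx=5.5,fy=5.4,interpolation=cv2.INTER_CUBIC))
a=cv2.imread('pics/top0.png');d=cv2.absdiff(a,im).max(2)>40
for n,(u,v) in dict(small=(309,162),bobA=(252,184),bobB=(344,165),bottle=(272,145),sd=(415,220),wrench=(206,235),cup=(213,173)).items(): print(n,d[v-14:v+14,u-14:u+14].sum())
```

```text
small 0
bobA 0
bobB 0
bottle 0
sd 0
wrench 399
cup 0
```

View pics/crop6.png

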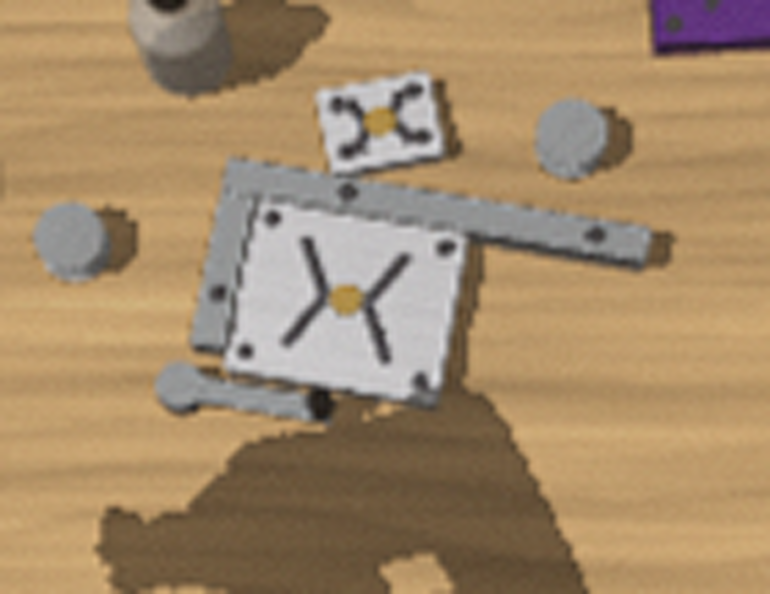

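The plate is home: disc at (346,299), edges along both bars. The latch lies along its near side, pivot (178,384) and peg (320,402). I'll run a numeric check, check the wrench in the scene view (the arm hides it from above), and then hand in.

Run:
```python
from h import *
c=cap('top');pg=W2L(T(c,(320,400),50));print('peg',pg,'disc',W2L(T(c,(346,299),25)))
l=pg-[-113,22];print('q',np.arctan2(l[1],l[0])%6.283-2.618)
s=cap('scene');a=cv2.imread('pics/scene0.png');d=cv2.absdiff(a,s['img']).max(2)>40
print('wrench diff',d[210:240,452:470].sum(),'dq',abs(sense()['dq']).max(),sense()['force'].round(1))
```

```text
peg [-111.74934467  -58.14720521] disc [-48.03020691 -59.49435787]
q 2.1098068851402565
wrench diff 0 dq 0.035556370478363714 [-0.1  0.1 -1.3]
```

{"api": "play_rows", "payload": {
  "plan": [
    [0, 0, 0, 0, 0, 0, -1],
    [0, 0, 0, 0, 0, 0, -1]
  ]
}}

```text
time_s: 12.4
eef_pos: [426.5, 228.8, 183.3]
ee_rot: [-0.012, 0.091, 0.996, 0.001]
force: [-0.5, -0.0, -0.9]
grip_width: 0.001
```

```bash
python3 -c "
from h import *;print(ctrl.finish_job())"
```

```text
the job is handed in; nothing more can be done
None
```

The cam plate is home against both bars, the latch is shut across its near side, and I've handed the job in with the robot clear. It took about 12.4 s of the 72 s allowed.

**What I did:** I pushed the silver plate square to the back fence with two half-open fingers and slid it along the fence to the side stop. I then pressed it once more against the fence. With the fingers shut, I pushed the latch peg round until it met its hard stop, at about 22 N.

**Last checks:**
- **Plate:** its centre measured (-48, -59.5) mm in the locator's frame, against a home of (-50, -60). The 2 mm difference is about the calibration error. In the picture its edges lie along both bars, and contact forces when seating it were 27–29 N.
- **Latch:** the angle measured 2.11 rad against a limit of 2.094, which is within measurement error.
- **Bystanders:** none showed any change from the starting pictures. The robot arm hid the wrench from above, so the top-view comparison failed there; the scene camera showed its visible end unchanged.

No check of mine indicated a fault. The highest forces I read were around 30 N, at the end of each move, so any brief peak within a move was not seen.

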